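Post a slide box under a sprung flap

ROBOT

A 6-joint arm with a two-finger parallel gripper is mounted at the origin on the work surface. World frame = base frame: x ahead of the robot, y to its left, z up, the work surface at z = 0. Lengths are in mm, angles in rad, forces in N, time in s.
With the tool pointing down it reaches from about 425 to 950 mm from the base axis. Payload 14.7 kg.
Tool frame: the origin (TCP) lies midway between the tips of the shut fingers; the grasp point (between the pads) lies arm.pinch_z behind it (arm.pinch_z is the distance from the TCP to the grasp point, in mm); x points along the fingers, y is the direction in which the jaws open and shut, and the axes are right-handed (so a half turn about x gives the same grasp; the last joint's range is limited). The gripper opens to 85 mm and grips with 20 to 120 N. Pads are 22 mm wide; open, the fingers measure 114 mm over their backs; the gripper's body (76 mm by 85 mm) begins 54 mm behind the grasp point. The pads swing forward as they close: fully open they stand 13 mm farther back than shut.
Start: joints at [-1.222, 0.48, 1.596, -0, 1.065, -0.047], TCP at [250.62, -599.735, 231.297] pointing down, gripper open.
Joint ranges: [-2.75, 2.75], [-0.82, 2.05], [0.23, 2.67], [-1.56, 4.7], [0.09, 2.69], [-2.92, 2.92]. Speed limits (rad/s): [1.89, 1.89, 2.39, 3.01, 3.01, 3.01].

INTERFACE

Orientations are given as a 3x3 rotation matrix whose columns are the frame's x, y, z axes.
In Python, from cell import get_obs, vision, arm gives the robot as it stands.
- The arm moves only by the tool carry_out, never from a script. Its argument "rows" is a list that holds one entry, the list of rows, each a list of 7 numbers: the turn, a rotation vector about the tool's x, y, z in rad, then the shift along the tool's x, y, z in cm, then the opening, from 0 (shut) to 1 (fully open). In form: [[[rx, ry, rz, dx, dy, dz, hand], ...]]. A call has 1 to 12 rows; each row shifts and turns the commanded pose from where the row before left it, along the tool's axes as they then stand; what a row does not reach is not made up. A row lasts 1/8 s, in which the tool goes at most 62.5 mm and 10.7 degrees, less where a joint would pass 70% of its speed; a pose out of reach is approached as far as the arm can. A call is refused whole if a number of a shift passes 6.25 or a number of a turn 0.188, either way. A call with a gripper value outside its range is refused whole. The fingers move at their own pace and stop on an object; "newtons" is the grip in N (left out, the last holds). Time passes only in rows, so rows that do not move let the fingers close. It gives the time, the measured TCP pose, the force and the opening at its end, in the units of the state.
- get_obs(): the state, without advancing time (a new reading comes with each control period).
- vision.capture(name): name is "side" or "top"; returns the picture (384x512x3 uint8, red, green, blue); there is no depth.
- vision.camera_info(name): a dict with "fov_y" (degrees; the focal length in pixels is half the picture's height over the tangent of half this angle, whatever the lens; pixels are square), "cx", "cy" (the principal point, pixels), "R" (3x3) and "t" (3): a world point X has camera coordinates R X + t. Camera axes: x right, y down, z forward; pixel columns grow to the right and rows downward; lengths in mm; the calibration is good to about 2 mm. A picture is of the moment at which its call begins. camera_info takes no time and is no camera call.
- arm.close_job(): hands the job in, once; it reports no verdict.
The state is a dict: "time": time; "qpos": joint angles; "qvel": joint speeds; "joint_torque": joint torques, N m; "eef_pos": TCP position; "eef_rot": TCP orientation; "force": force on the tool from outside, world axes, zero at the start; "torque": the same for the moment, N m; "grip_width": finger opening in mm.
Only numpy, scipy, OpenCV 4.12 (cv2) and the standard library are available. Lean on these libraries where they do the work, as an engineer would, in place of code of your own. Each camera call takes 0.05 s, during which the arm holds its last target.

TASK

Send the slide box that lies in the lane of the drop-off station down the chute: with one fingertip press the flap's side paddle down to hold the spring-closed flap open, and meanwhile gently push the box along the lane and under the flap with the other fingertip until it slides down into the catch box. Then let go so that the flap shuts, and move clear. Only push: do not pick the box up, and leave the other things on the bench and the station where they are.

Things in the scene. Friction and masses are not known exactly. Their poses are not given: they have to be found in the camera images.
- station: drop-off station fixed to the bench: grey deck 90 mm above the bench with a straight lane, then a flap, then a chute in a catch box. Origin on the bench surface under the middle of the flap; x along the lane in the pushing direction (away from the robot), y left, z up. Lane 44 mm wide between rails standing 8 mm above the deck, from x = -210 to -20 mm. The paddle is left (+y) of the lane
- flap_mouth (a point): point on the lane's centre line, at deck height, in the plane of the flap; axes as the station's. The mouth behind the flap is 54 mm wide and 28 mm high
- lane_start (a point): point on the lane's centre line at deck height, 200 mm before the flap (station x = -200 mm)
- chute_crest (a point): point on the lane's centre line at deck height, 20 mm before the flap, where the lane's floor breaks down into the polished chute (38 degrees, slippery): once the box's centre is past this point it tips and slides down by itself
- catch_box (a point): middle of the catch box's floor, 12 mm above the bench, 145 mm past the flap. The catch box has clear sides and a clear roof 49 mm above the deck and ends 209 mm past the flap
- flap (a joint): flap angle: 0 shut, 0.8 rad fully open (hard stop). Flap and paddle are one bent 3 mm sheet. Pressing the paddle down swings the flap plate up in its own plane; a spring shuts it. Pressing takes 3 to 9 N, rising. Fully open leaves 27 mm below the flap; below about 0.6 rad the box does not pass. A shut flap blocks the box. Open, the flap's right-hand corner rises to 80 mm above the deck
- flap_pin (a point): the flap's hinge pin, parallel to the lane, 52 mm left of the lane's centre line, 25 mm above the deck, in the plane of the flap. Flap and paddle turn about it
- paddle_mid (a point): middle of the paddle's upper face, moves with it. A strip 190 mm long, smooth (station x = -194 to -4 mm), 34 mm wide. Shut, it slopes up to the left from 23 mm (71 mm left of the lane's centre line) to 47 mm above the deck (95 mm left). Fully pressed it is level, 10 mm above the deck, 64 to 98 mm left: a fingertip 80 mm left stays on it and may slide along it; the other, level with it, meets the box at half height
- slide_box: the white plastic slide box in the lane, 80 mm long (its x, along the lane), 36 mm wide, 20 mm tall, 60 to 110 g; origin at the centre of its underside. At the start its centre lies 90 to 115 mm before the flap
- spare_box: a second box of the same kind (80 x 36 x 20 mm) lying on the bench left of the station; leave it alone. Origin at the centre of its underside
- flask: round glass flask on a cork ring, 90 mm wide, 130 mm tall, right of the catch box; bystander. Origin at the centre of its underside
- amber_bottle: brown glass bottle 56 mm wide, 115 mm tall, standing left of the station; bystander. Origin at the centre of its underside
- jar: white jar 60 mm wide, 75 mm tall, standing left of the station; bystander. Origin at the centre of its underside
- glass_tube: glass tube with a side arm, 150 mm long, 20 mm thick, lying right of the lane; bystander. Origin at the centre of its underside
- spatula: hand spatula 190 mm long lying on the bench to the right; bystander
- stopper: dark rubber stopper, 24 mm wide, 24 mm tall, standing on the deck about 66 mm to the right of the lane's centre line; bystander. Origin at the centre of its underside
There are look-alikes about, which are no part of the job. What is shaped like the slide_box but red is not meant.

How it is judged (in metres and radians):
On the way, in this order (a step that is already met when the one before it is completed fails the run):
1. a fingertip holds the flap open (over 0.55 rad) while the box still waits before it (value of joint flap above 0.55 rad and contact force between the fingers and flap above 0.5 N and x of slide_box in the frame of station below -0.055 m), for 0.1 s.
2. with the flap still held open by the fingertip the box goes under it (value of joint flap above 0.55 rad and contact force between the fingers and flap above 0.5 N and x of slide_box in the frame of station above -0.032 m), for 0.1 s.
At the end, for the whole second after the job is handed in: the slide box lies at rest wholly inside the catch box behind the flap (centre more than 42 mm past it, below deck height), and the flap is shut (under 0.05 rad) (value of joint flap below 0.05 rad and x of slide_box in the frame of station between 0.042 and 0.21 m and y of slide_box in the frame of station between -0.036 and 0.036 m and z of slide_box in the frame of station below 0.07 m and linear speed of slide_box below 0.02 m/s); the robot touches nothing.
It fails at once if the slide box is lifted (over 15 mm above the deck) (z of slide_box in the frame of station above 0.105 m).
It fails at once if the slide box is shoved hard (over 20 N) (contact force between the fingers and slide_box above 20 N).
It fails at once if another thing on the bench or station is moved by more than 20 mm (distance of any of spare_box, flask, amber_bottle, jar, glass_tube, spatula, stopper from where it was at the start of the episode above 0.02 m).
It also fails if it takes over 48 s, if anything falls off the work surface, if the arm or the gripper's body presses on something with over 40 N, if the wrist force passes 120 N, or if a joint passes its speed limit or range.

## Working session

There is one attempt and no reset: what is moved stays moved. The work goes in short steps, Python scripts to look and compute and a tool call to move; the robot and the scene stay as the last step left them, time stands still between calls to the robot, and variables do not carry over. Pictures are saved under pics/ and viewed, and the job is handed in when it is done.

Besides the shell and the picture viewer there is one more tool, called after "Call:" as a command line: name --argument value ..., lists and objects as JSON in quotes. carry_out: Moves the arm, as the interface text tells. Its arguments: {"type":"object","properties":{"rows":{"type":"array","items":{"type":"array","items":{"type":"array","items":{"type":"number"}}}},"newtons":{"type":"number"}},"required":["rows"]}

```bash
ls; mkdir -p pics; python3 - <<'E'
from cell import get_obs, vision, arm
import cv2
for n in ("side","top"):
    im=vision.capture(n); cv2.imwrite(f"pics/{n}0.png",cv2.resize(im[:,:,::-1],(800,600),interpolation=cv2.INTER_CUBIC)); cv2.imwrite(f"pics/{n}0_raw.png",im[:,:,::-1])
    print(n,vision.camera_info(n))
o=get_obs();print(o, arm.pinch_z)
E
```

```text
pics
side {'fov_y': 45.7840008858646, 'cx': 250.2867557012433, 'cy': 194.38505244442544, 'R': array([[-0.9119532 , -0.41026615, -0.00480094],
       [-0.26882821,  0.60631811, -0.7484048 ],
       [ 0.30995605, -0.68121952, -0.66322486]]), 't': array([ 565.67437788,  233.83284703, 1255.46125855])}
top {'fov_y': 42.32145713871898, 'cx': 252.06128056314742, 'cy': 195.67278407768313, 'R': array([[-0.0151418 , -0.99987704, -0.0040769 ],
       [-0.99352641,  0.01550449, -0.11253836],
       [ 0.11258773,  0.00234648, -0.99363902]]), 't': array([  52.77405821,  626.7893997 , 1382.37257792])}
{'time': 0.1, 'qpos': array([-1.22160026e+00,  4.80750614e-01,  1.59678173e+00,  2.10247844e-05,
        1.06512033e+00, -4.66013000e-02]), 'qvel': array([ 0.00101984, -0.0002996 , -0.00015806,  0.00112211, -0.00127685,
        0.00159194]), 'joint_torque': array([ 1.28669471e-03, -9.52257299e+01, -4.31041968e+01, -4.91533547e-05,
        5.26166157e-03,  2.41993791e-05]), 'eef_pos': array([ 250.50613009, -599.40160991,  230.7594455 ]), 'eef_rot': array([[-3.45395038e-04,  3.85534443e-01, -9.22693380e-01],
       [ 1.00234041e-03, -9.22692838e-01, -3.85534591e-01],
       [-9.99999438e-01, -1.05801460e-03, -6.77432253e-05]]), 'force': array([0.66724084, 0.40100107, 1.21260977]), 'torque': array([-0.02097971,  0.01500161, -0.05085546]), 'grip_width': 85.49875978206738} 18.700000000000003
```

View pics/side0.png

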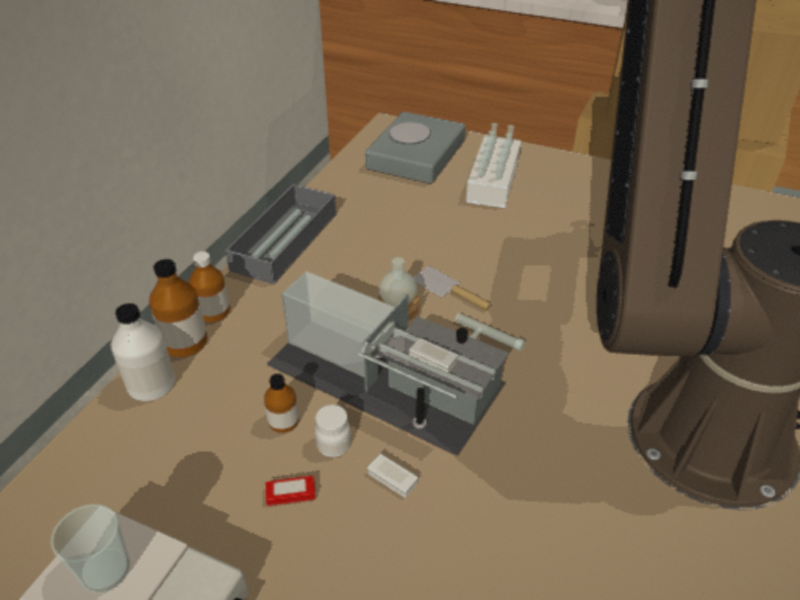

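View pics/top0.png

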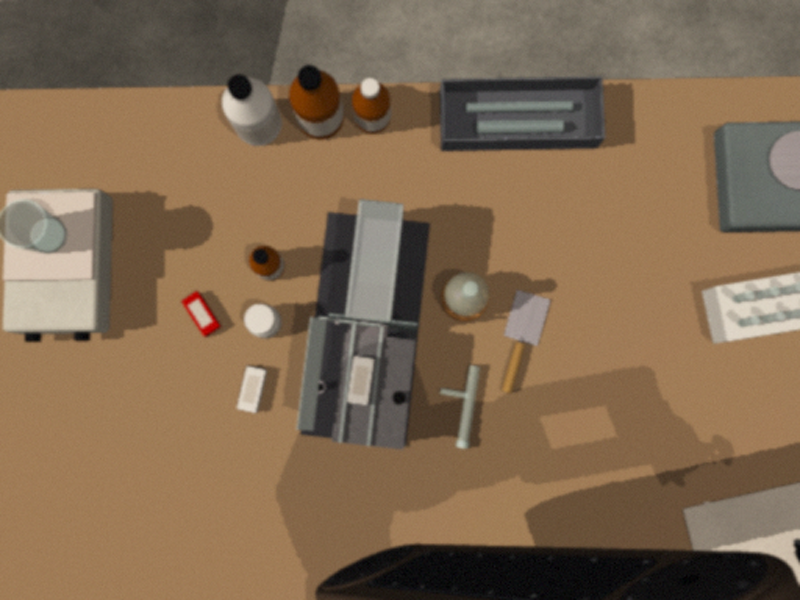

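The side view shows the station around (390,360). In the top view the lane runs from (360,440) up to the flap at about (372,322), with the white box at (361,380).

```bash
python3 - <<'E'
import cv2
t=cv2.imread('pics/top0_raw.png')
c=t[120:295,180:290]; cv2.imwrite('pics/topc.png',cv2.resize(c,None,fx=3.4,fy=3.4,interpolation=cv2.INTER_CUBIC)[:600])
c=t[190:290,185:285]; cv2.imwrite('pics/topc2.png',cv2.resize(c,None,fx=6,fy=6,interpolation=cv2.INTER_CUBIC))
s=cv2.imread('pics/side0_raw.png')
c=s[165:295,170:340]; cv2.imwrite('pics/sidec.png',cv2.resize(c,None,fx=4.6,fy=4.6,interpolation=cv2.INTER_CUBIC))
E
```

```text
(no output)
```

View pics/topc.png

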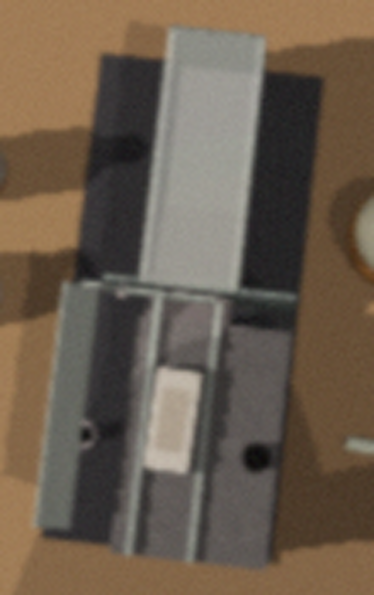

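View pics/topc2.png

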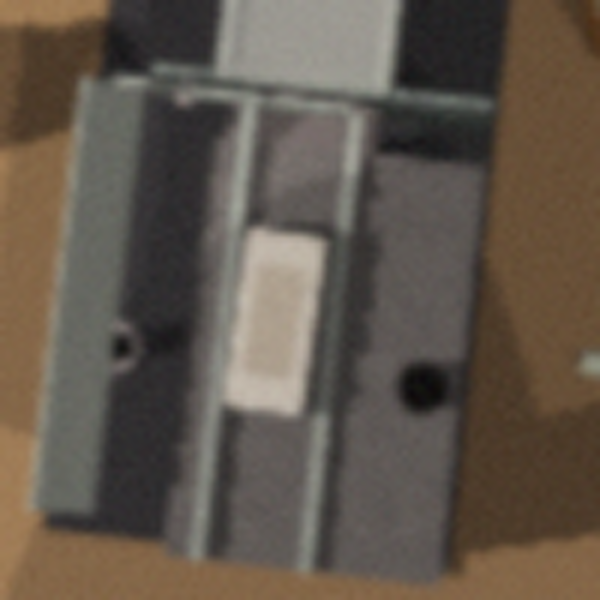

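View pics/sidec.png

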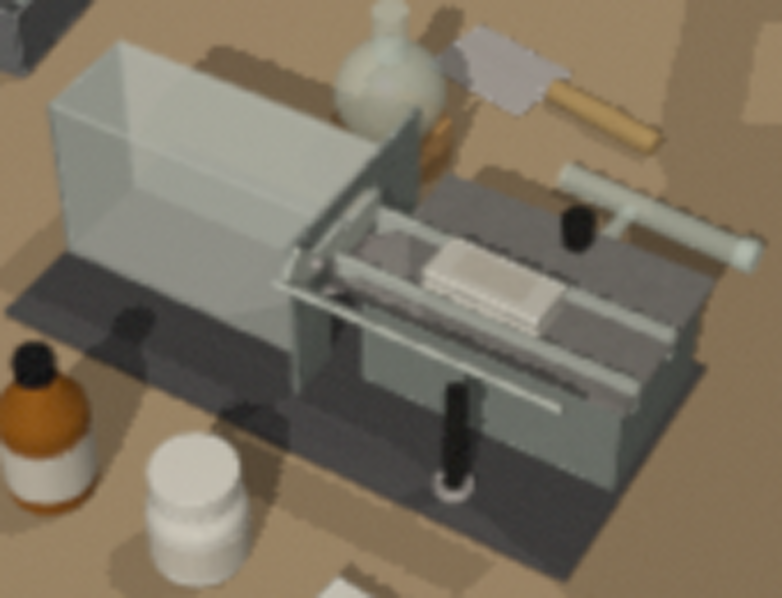

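```bash
cat > h.py <<'E'
import numpy as np
from cell import vision
from scipy.optimize import least_squares
def proj(n,X):
    c=vision.camera_info(n); f=192/np.tan(np.radians(c['fov_y']/2))
    p=np.atleast_2d(X)@c['R'].T+c['t']
    return np.c_[c['cx']+f*p[:,0]/p[:,2], c['cy']+f*p[:,1]/p[:,2]]
def w(p,P):
    c,s=np.cos(p[2]),np.sin(p[2]); P=np.atleast_2d(P)
    return np.c_[p[0]+c*P[:,0]-s*P[:,1], p[1]+s*P[:,0]+c*P[:,1], P[:,2]]
E
cat > fit.py <<'E'
from h import *
T=lambda a:(np.array(a)+.5)/6-.5+[185,190]
S=lambda a:(np.array(a)+.5)/4.6-.5+[170,165]
st=[('t',(-194,95,137),(38,512)),('t',(-4,95,137),(83,80)),('t',(-194,71,113),(98,515)),('t',(-4,71,113),(142,88)),
('t',(-210,24,98),(202,555)),('t',(-210,-24,98),(310,568)),('t',(-20,24,98),(245,100)),('t',(-20,-24,98),(357,105)),
('s',(-194,95,137),(560,408)),('s',(-4,95,137),(278,285)),('s',(-210,24,98),(632,390)),('s',(-210,-24,98),(672,335)),('s',(-20,24,98),(338,258)),('s',(-20,-24,98),(380,210))]
def res(p,L,raw=False):
    r=[]
    for c,P,uv in L:
        q=w(p,P); r.append(proj('top' if c=='t' else 'side',q)[0]-(T(uv) if c=='t' else S(uv)))
    return np.array(r) if raw else np.ravel(r)
f=least_squares(res,[700,0,0],args=(st,),loss='soft_l1'); p=f.x
print(p); print(np.round(res(p,st,True),1))
bx=[('t',(40,18,110),(255,228)),('t',(40,-18,110),(330,236)),('t',(-40,-18,110),(303,415)),('t',(-40,18,110),(226,405))]
b=least_squares(res,p,args=(bx,)).x
c,s=np.cos(p[2]),np.sin(p[2]); d=b[:2]-p[:2]
print('box world',b,'station',c*d[0]+s*d[1],-s*d[0]+c*d[1],b[2]-p[2]); print(np.round(res(b,bx,True),1))
E
python3 fit.py
```

```text
Traceback (most recent call last):
  File "fit.py", line 12, in <module>
    f=least_squares(res,[700,0,0],args=(st,),loss='soft_l1'); p=f.x
  File "fit.py", line 10, in res
    q=w(p,P); r.append(proj('top' if c=='t' else 'side',q)[0]-(T(uv) if c=='t' else S(uv)))
                       ~~~~^^^^^^^^^^^^^^^^^^^^^^^^^^^^^^^
  File "h.py", line 5, in proj
    c=vision.camera_info(n); f=192/np.tan(np.radians(c['fov_y']/2))
ValueError: time passes only in moves, steps and waits
```

```bash
sed -i 's/^def proj/CI={n:vision.camera_info(n) for n in ("side","top")}\ndef proj/; s/c=vision.camera_info(n); f=/c=CI[n]; f=/' h.py; python3 fit.py
```

```text
[ 6.95911359e+02  2.62730559e+00 -2.48826629e-01]
[[ 23.8 -46.7]
 [ 33.4 -43.9]
 [ 23.2 -44.7]
 [ 32.5 -41.5]
 [ 21.7 -41.3]
 [ 21.  -39.4]
 [ 30.7 -33.1]
 [ 29.1 -29.9]
 [-32.9 -31.3]
 [-23.4 -33.2]
 [-28.9 -29.1]
 [-27.9 -26.3]
 [-15.8 -27.7]
 [-14.8 -25.3]]
box world [ 4.92297458e+02  1.01289253e+02 -1.61593435e-01] station -221.6401814201291 45.47999867765286 0.08723319379218811
[[-0.5 -0.3]
 [ 0.3  0.3]
 [ 0.3  0.2]
 [-0.2 -0.2]]
```

```bash
cat >> fit.py <<'E'
print('---')
for L in (st,[a for a in st if a[0]=='t'],[a for a in st if a[0]=='s']):
    p=least_squares(res,[600,80,-.16],args=(L,)).x; print(p); print(np.round(res(p,L,True),1).tolist())
E
python3 fit.py | sed -n '/---/,$p'
python3 - <<'E'
from h import *
from cell import get_obs
for X in ([0,0,0],[0,0,200],get_obs()['eef_pos']):
  print(X,proj('side',X)*800/512,proj('top',X)*800/512)
E
```

```text
---
[ 5.97683290e+02  9.29206824e+01 -9.61118090e-02]
[[-0.3, -1.2], [-1.0, -1.4], [-0.1, -1.3], [-0.9, -1.2], [0.0, -0.8], [-0.1, -1.5], [-0.9, 4.6], [-2.0, 5.2], [-0.3, -1.7], [-2.7, -1.3], [0.2, -3.3], [-1.3, -2.8], [2.8, 0.7], [2.0, 0.9]]
[ 5.98617837e+02  9.16908637e+01 -9.07552492e-02]
[[0.6, -1.3], [-0.5, -1.6], [0.7, -1.5], [-0.5, -1.4], [0.9, -1.1], [0.8, -1.9], [-0.5, 4.3], [-1.6, 4.8]]
[ 5.95642313e+02  9.67486638e+01 -1.03823991e-01]
[[-0.6, -0.1], [-2.9, -0.2], [0.1, -1.8], [-1.2, -1.2], [2.8, 1.8], [2.1, 2.0]]
[0, 0, 0] [[711.19298691 436.05463703]] [[423.43330365 657.14555396]]
[0, 0, 200] [[748.40308836 356.97481354]] [[427.86700902 701.40746608]]
[ 250.50613009 -599.40160991  230.7594455 ] [[651.41222613 138.38881184]] [[819.07945576 530.80856452]]
```

```bash
sed -i "s/^def res/st=[a for a in st if a[1][0]!=-20]\ndef res/; s/\[700,0,0\]/[600,90,-.1]/" fit.py; python3 fit.py
```

```text
[ 5.93135738e+02  9.10498780e+01 -1.11825403e-01]
[[-0.7 -0.1]
 [-0.2 -0.3]
 [-0.5 -0.1]
 [-0.2  0.1]
 [-0.5  0.7]
 [-0.6  0.3]
 [ 0.5 -1.1]
 [-1.4 -1.4]
 [ 1.4 -2.6]
 [ 0.2 -1.9]]
box world [ 4.92297458e+02  1.01289253e+02 -1.61593441e-01] station -101.35108616611109 -1.0773740835973857 -0.04976803833759022
[[-0.5 -0.3]
 [ 0.3  0.3]
 [ 0.3  0.2]
 [-0.2 -0.2]]
---
[ 5.92633213e+02  9.12498130e+01 -1.15347268e-01]
[[-1.0, -0.1], [-0.3, -0.2], [-0.8, -0.1], [-0.3, 0.2], [-0.8, 0.8], [-1.0, 0.5], [0.5, -0.8], [-1.4, -1.4], [1.4, -2.3], [0.2, -1.6]]
[ 5.93725369e+02  9.06042549e+01 -1.05982441e-01]
[[-0.1, -0.1], [-0.1, -0.3], [0.1, -0.2], [-0.1, 0.0], [0.2, 0.5], [-0.0, 0.0]]
[ 5.90322822e+02  9.40964233e+01 -1.30165834e-01]
[[-0.1, 0.8], [-1.5, -0.6], [1.2, -0.6], [0.4, 0.1]]
```

Call:
carry_out --rows '[[[0.168,0,0,0,0,0,1],[0.168,0,0,0,0,0,1],[0.167,0,0,0,0,0,0.77],[0,0,0,0,-5.24,-2.34,0.77],[0,0,0,0,-5.24,-2.34,0.77],[0,0,0,0,-5.24,-2.34,0.77],[0,0,0,0,-5.24,-2.34,0.77],[0,0,0,0,-5.24,-2.34,0.77],[0,0,0,0,-5.24,-2.34,0.77],[0,0,0,0,-5.24,-2.34,0.77],[0,0,0,0,-5.24,-2.34,0.77]]]'

```text
time: 1.48
eef_pos: [482.2, -201.2, 231.2]
eef_rot: [[-0.0, -0.107, -0.994], [0.0, -0.994, 0.107], [-1.0, -0.0, 0.0]]
force: [-0.5, -0.4, 0.5]
grip_width: 65.7
```

Call:
carry_out --rows '[[[0,0,0,0,-5.7,1.44,0.77],[0,0,0,0,-5.7,1.44,0.77],[0,0,0,0,-5.7,1.44,0.77],[0,0,0,0,-5.7,1.44,0.77],[0,0,0,0,-5.7,1.44,0.77],[0,0,0,2,-5.7,1.44,0.77],[0,0,0,2,0,0,0.77],[0,0,0,0,0,0,0.77]]]'

```text
time: 2.48
eef_pos: [431.0, 146.7, 190.2]
eef_rot: [[-0.003, -0.105, -0.994], [-0.001, -0.994, 0.105], [-1.0, 0.001, 0.003]]
force: [-0.2, -1.7, 0.7]
grip_width: 65.9
```

```bash
cat > snap.py <<'E'
import sys,cv2
from cell import vision,get_obs
k=sys.argv[1]
s=vision.capture('side')[:,:,::-1]; t=vision.capture('top')[:,:,::-1]
cv2.imwrite(f'pics/side{k}.png',cv2.resize(s[150:290,170:345],(750,600),interpolation=cv2.INTER_CUBIC))
cv2.imwrite(f'pics/top{k}.png',cv2.resize(t[180:300,170:300],(650,600),interpolation=cv2.INTER_CUBIC))
o=get_obs(); print(o['time'],o['eef_pos'],o['force'],o['grip_width'])
E
python3 snap.py 1
```

```text
2.575 [432.37773654 145.94063129 191.58316545] [-0.05872881 -0.52305087  0.36969966] 65.58593578276478
```

View pics/side1.png

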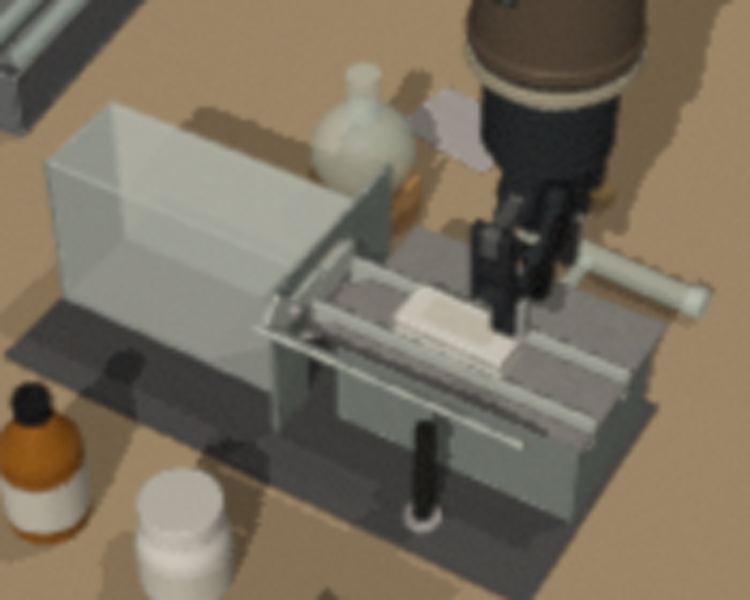

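View pics/top1.png

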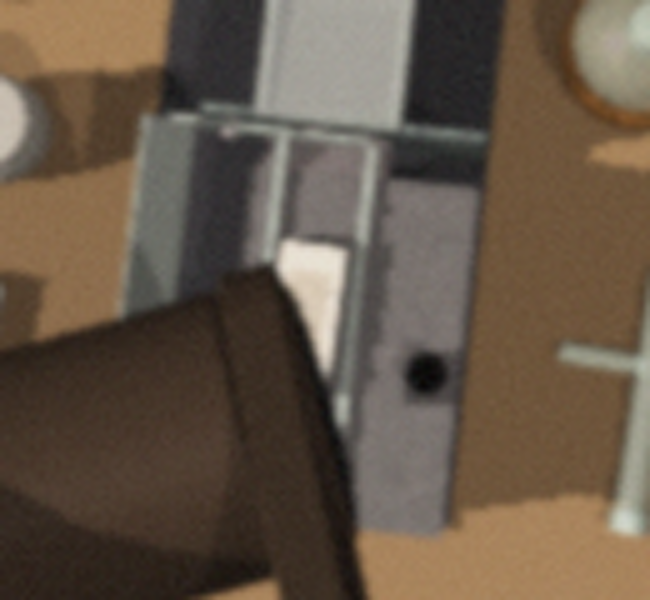

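The side view shows the near (left) fingertip at about (505,332). I'll check where the model puts it.

```bash
cat > tip.py <<'E'
from h import *
from cell import get_obs
p=(593.5,90.8,-.107)
o=get_obs(); e=o['eef_pos']; R=o['eef_rot']; h=o['grip_width']/2
d=e[:2]-p[:2]; c,s=np.cos(p[2]),np.sin(p[2])
print('tcp station',c*d[0]+s*d[1],-s*d[0]+c*d[1],e[2]-90)
sc=np.array([750/175,600/140])
for off in (0,-5,-10):
  for ysg in (-1,1):
   for yy in (h,h+14.5):
    for zz in (-11,11):
      X=e+R@np.array([off,ysg*yy,zz]); print('L' if ysg<0 else 'R',off,round(yy),zz,((proj('side',X)[0]-[170,150]+.5)*sc-.5).round())
E
python3 tip.py; python3 - <<'E'
import cv2
im=cv2.imread('pics/side1.png')[180:400,440:640]; cv2.imwrite('pics/tip1.png',cv2.resize(im,None,fx=2.7,fy=2.7,interpolation=cv2.INTER_CUBIC))
E
```

```text
tcp station -166.08959443792824 37.618075725409426 101.58316544564849
L 0 33 -11 [489. 324.]
L 0 33 11 [523. 338.]
L 0 47 -11 [478. 340.]
L 0 47 11 [512. 353.]
R 0 33 -11 [539. 258.]
R 0 33 11 [571. 270.]
R 0 47 -11 [549. 244.]
R 0 47 11 [582. 256.]
L -5 33 -11 [490. 318.]
L -5 33 11 [523. 332.]
L -5 47 -11 [478. 334.]
L -5 47 11 [512. 347.]
R -5 33 -11 [539. 252.]
R -5 33 11 [572. 264.]
R -5 47 -11 [550. 238.]
R -5 47 11 [582. 250.]
L -10 33 -11 [490. 312.]
L -10 33 11 [524. 326.]
L -10 47 -11 [479. 328.]
L -10 47 11 [513. 341.]
R -10 33 -11 [540. 246.]
R -10 33 11 [573. 258.]
R -10 47 -11 [550. 232.]
R -10 47 11 [583. 244.]
```

View pics/tip1.png

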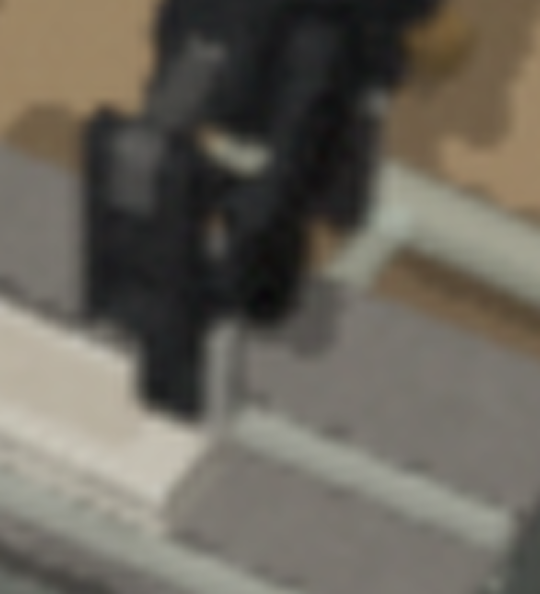

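Call:
carry_out --rows '[[[0,0,0,1.0,-0.3,0.3,0.77],[0,0,0,2,0,0,0.77],[0,0,0,2,0,0,0.77],[0,0,0,0,0,0,0.77],[0,0,0,0,0,0,0.77]]]'

```text
time: 3.2
eef_pos: [430.0, 149.4, 141.8]
eef_rot: [[0.0, -0.108, -0.994], [0.0, -0.994, 0.108], [-1.0, -0.0, -0.0]]
force: [0.4, 1.7, 0.7]
grip_width: 65.8
```

```bash
python3 snap.py 2; python3 tip.py | head -1
```

```text
3.3 [430.16970813 149.61723958 142.05974756] [0.08192902 0.26069776 0.46672079] 65.93319207783489
tcp station -168.67764189424037 41.037848868196676 52.059747558279156
```

View pics/side2.png

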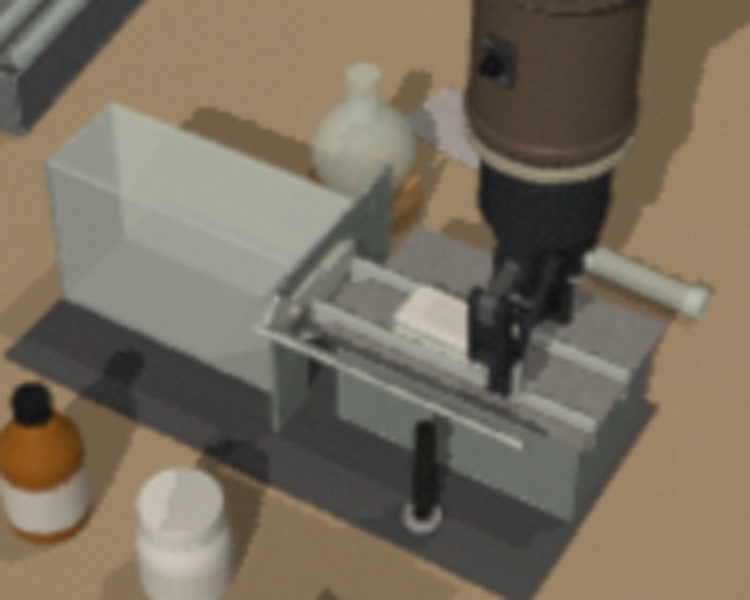

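The left fingertip at (500,393) is over the paddle, whose outer near end is at (520,443). I'll go down in small steps and watch the force.

Call:
carry_out --rows '[[[0,0,0,0.7,0,0,0.77],[0,0,0,0.7,0,0,0.77],[0,0,0,0,0,0,0.77],[0,0,0,0,0,0,0.77]]]'

```text
time: 3.8
eef_pos: [429.6, 149.6, 127.2]
eef_rot: [[-0.0, -0.107, -0.994], [-0.0, -0.994, 0.107], [-1.0, 0.0, 0.0]]
force: [0.1, -0.5, 0.1]
grip_width: 65.9
```

Call:
carry_out --rows '[[[0,0,0,0.6,0,0,0.77],[0,0,0,0,0,0,0.77],[0,0,0,0,0,0,0.77]]]'

```text
time: 4.18
eef_pos: [429.6, 149.6, 121.3]
eef_rot: [[-0.0, -0.107, -0.994], [-0.0, -0.994, 0.107], [-1.0, 0.0, 0.0]]
force: [0.3, -0.9, 0.3]
grip_width: 65.6
```

Call:
carry_out --rows '[[[0,0,0,0.6,0,0,0.77],[0,0,0,0,0,0,0.77],[0,0,0,0,0,0,0.77]]]'

```text
time: 4.55
eef_pos: [429.6, 149.6, 115.2]
eef_rot: [[-0.0, -0.107, -0.994], [-0.0, -0.994, 0.107], [-1.0, 0.0, 0.0]]
force: [0.0, -0.4, -0.1]
grip_width: 65.8
```

```bash
python3 snap.py 3; python3 tip.py | head -1
```

```text
4.65 [429.64974787 149.59682607 115.3225081 ] [-0.17051865 -0.47332394  0.57135396] 65.70773682834812
tcp station -169.19244840435502 40.962022455283545 25.322508104419498
```

View pics/side3.png

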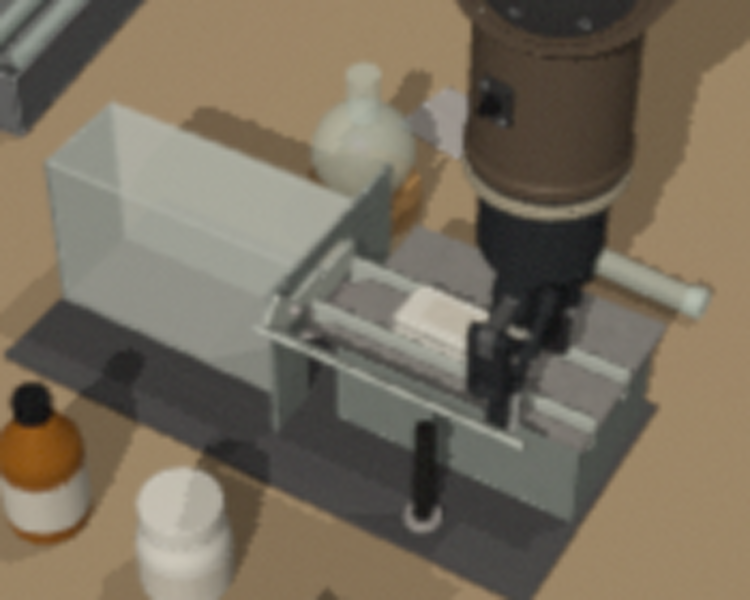

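The tip is now about to touch, with its lower end hidden behind the paddle's raised edge at (505,432).

Call:
carry_out --rows '[[[0,0,0,0.5,0,0,0.77],[0,0,0,0,0,0,0.77],[0,0,0,0,0,0,0.77]]]'

```text
time: 5.03
eef_pos: [429.7, 149.6, 110.3]
eef_rot: [[0.0, -0.107, -0.994], [-0.0, -0.994, 0.107], [-1.0, 0.0, -0.0]]
force: [0.8, -1.7, 3.5]
grip_width: 65.8
```

Call:
carry_out --rows '[[[0,0,0,0.4,0,0,0.77],[0,0,0,0,0,0,0.77],[0,0,0,0,0,0,0.77]]]'

```text
time: 5.4
eef_pos: [429.7, 149.6, 106.3]
eef_rot: [[0.0, -0.107, -0.994], [0.0, -0.994, 0.107], [-1.0, -0.0, -0.0]]
force: [0.3, -2.0, 4.5]
grip_width: 65.8
```

Call:
carry_out --rows '[[[0,0,0,0.4,0,0,0.77],[0,0,0,0,0,0,0.77],[0,0,0,0,0,0,0.77]]]'

```text
time: 5.78
eef_pos: [429.5, 149.4, 102.3]
eef_rot: [[-0.0, -0.107, -0.994], [-0.0, -0.994, 0.107], [-1.0, 0.0, 0.0]]
force: [-0.1, -4.5, 6.1]
grip_width: 65.6
```

```bash
python3 snap.py 4; python3 tip.py | head -1
```

```text
5.875 [429.55289771 149.43705818 102.35296131] [ 1.28228617 -4.93400008  6.65746377] 65.61481119410672
tcp station -169.27168210457302 40.792825081826166 12.352961309779033
```

View pics/side4.png

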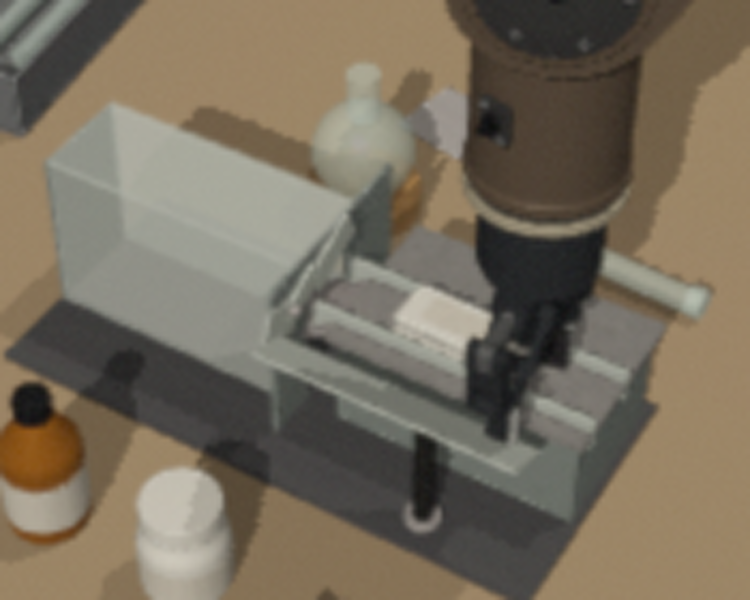

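The flap is part way open and the paddle is tilting down. I'll keep pressing.

Call:
carry_out --rows '[[[0,0,0,0.4,0,0,0.77],[0,0,0,0,0,0,0.77],[0,0,0,0,0,0,0.77]]]'

```text
time: 6.25
eef_pos: [429.4, 149.4, 98.4]
eef_rot: [[-0.0, -0.107, -0.994], [-0.0, -0.994, 0.107], [-1.0, 0.0, 0.0]]
force: [-0.0, -5.0, 6.6]
grip_width: 65.8
```

Call:
carry_out --rows '[[[0,0,0,0.3,0,0,0.77],[0,0,0,0,0,0,0.77],[0,0,0,0,0,0,0.77]]]'

```text
time: 6.62
eef_pos: [429.5, 149.5, 95.4]
eef_rot: [[-0.0, -0.107, -0.994], [-0.0, -0.994, 0.107], [-1.0, 0.0, 0.0]]
force: [-0.5, -3.4, 8.7]
grip_width: 65.7
```

```bash
python3 snap.py 5; python3 tip.py | head -1
```

```text
6.725 [429.53770732 149.46613096  95.4162401 ] [ 0.22692001 -3.75322819  8.53362328] 65.79600087531814
tcp station -169.28989048081866 40.820109314761325 5.41624009711073
```

View pics/side5.png

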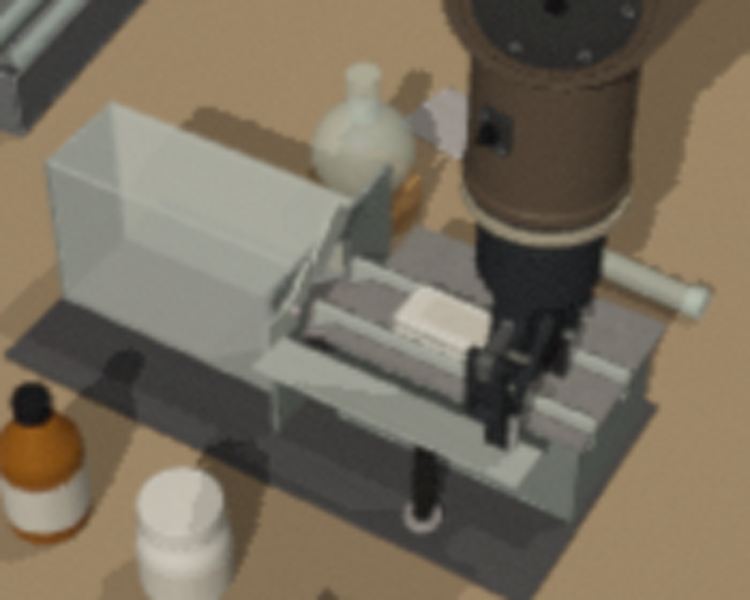

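View pics/top5.png

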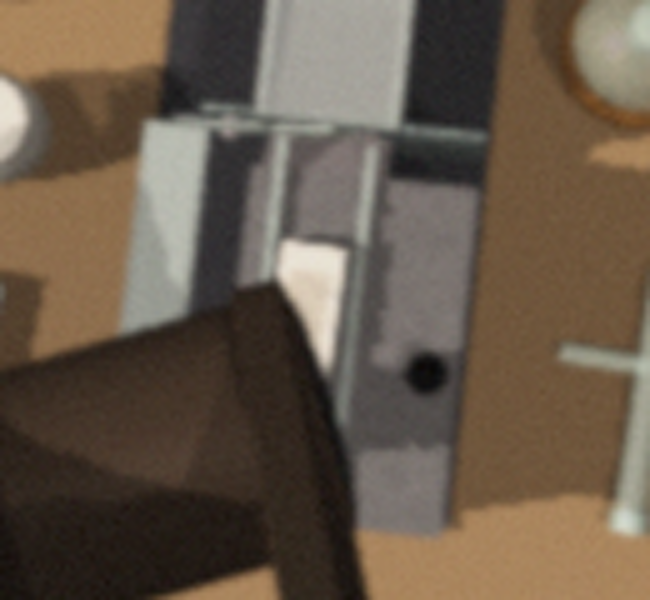

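```bash
python3 - <<'E'
from h import *
p=(593.5,90.8,-.107)
for th in (0,.4,.5,.6,.7,.8):
  c,s=np.cos(th),np.sin(th)
  P=[(x,52+43*c+22*s,115+22*c-43*s) for x in (-194,-4)]+[(-194,52+19*c-2*s,115-2*c-19*s)]
  print(th,((proj('side',w(p,P))-[170,150]+.5)*750/175-.5).round().tolist())
E
python3 - <<'E'
import cv2
im=cv2.imread('pics/side5.png')[320:520,400:600]; cv2.imwrite('pics/tip5.png',cv2.resize(im,None,fx=3,fy=3,interpolation=cv2.INTER_CUBIC))
E
```

```text
0 [[525.0, 439.0], [253.0, 323.0], [540.0, 439.0]]
0.4 [[519.0, 465.0], [250.0, 349.0], [541.0, 444.0]]
0.5 [[519.0, 470.0], [250.0, 354.0], [542.0, 445.0]]
0.6 [[519.0, 475.0], [251.0, 359.0], [543.0, 445.0]]
0.7 [[519.0, 479.0], [252.0, 364.0], [543.0, 445.0]]
0.8 [[519.0, 483.0], [253.0, 367.0], [544.0, 445.0]]
```

View pics/tip5.png

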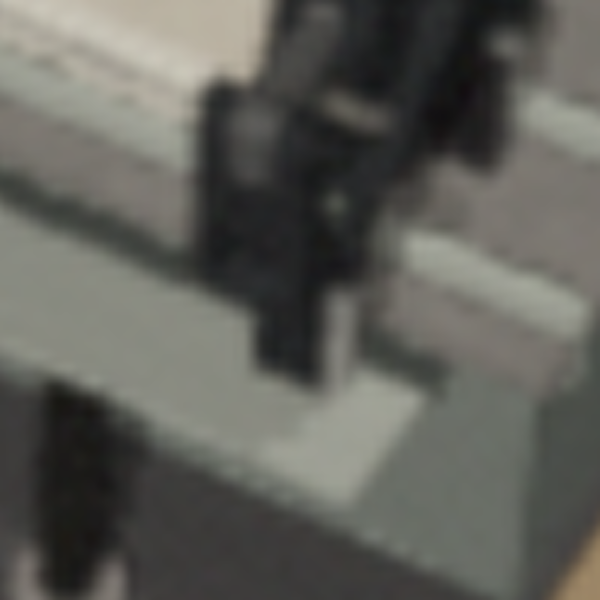

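Call:
carry_out --rows '[[[0,0,0,0.15,0,0,0.77],[0,0,0,0,0,0,0.77],[0,0,0,0,0,0,0.77]]]'

```text
time: 7.1
eef_pos: [429.6, 149.5, 94.0]
eef_rot: [[0.0, -0.107, -0.994], [-0.0, -0.994, 0.107], [-1.0, 0.0, -0.0]]
force: [-1.0, -3.7, 10.0]
grip_width: 65.9
```

Call:
carry_out --rows '[[[0,0,0,0.1,0,0,0.77],[0,0,0,0,0,0,0.77],[0,0,0,0,0,0,0.77]]]'

```text
time: 7.48
eef_pos: [429.6, 149.5, 93.1]
eef_rot: [[0.0, -0.107, -0.994], [-0.0, -0.994, 0.107], [-1.0, 0.0, -0.0]]
force: [-0.4, -5.6, 13.7]
grip_width: 65.5
```

At about 14 N the paddle has reached its hard stop, so I'll push forward slowly.

Call:
carry_out --rows '[[[0,0,0,0,0,-0.4,0.77],[0,0,0,0,0,-0.5,0.77],[0,0,0,0,0,-0.5,0.77],[0,0,0,0,0,-0.5,0.77],[0,0,0,0,0,-0.5,0.77],[0,0,0,0,0,-0.5,0.77],[0,0,0,0,0,-0.5,0.77],[0,0,0,0,0,0,0.77]]]'

```text
time: 8.48
eef_pos: [463.4, 146.1, 93.1]
eef_rot: [[-0.0, -0.107, -0.994], [0.0, -0.994, 0.107], [-1.0, -0.0, 0.0]]
force: [-3.4, -0.2, 13.7]
grip_width: 65.7
```

```bash
python3 snap.py 6; python3 tip.py | head -1
```

```text
8.575 [463.42528592 146.05844764  93.14717431] [-2.09073636 -1.35345543 14.22096632] 65.68963975524912
tcp station -135.23218955186903 41.050970593561686 3.1471743137715578
```

View pics/side6.png

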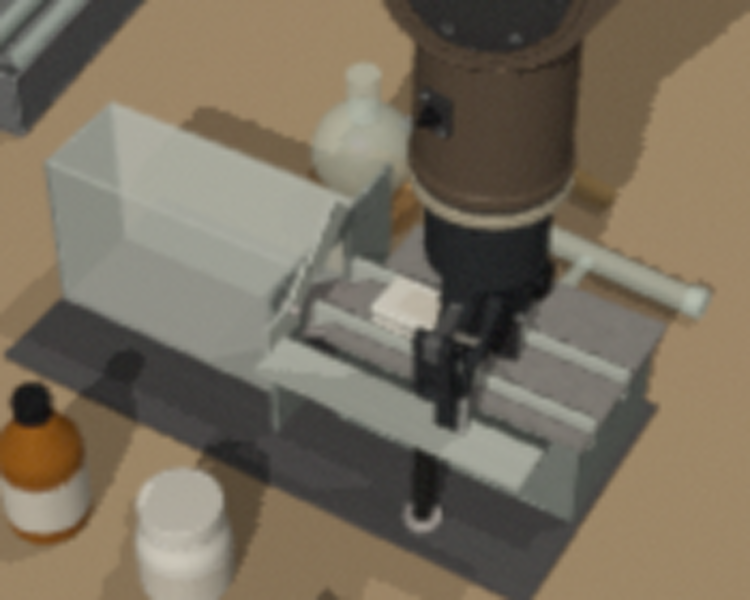

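View pics/top6.png

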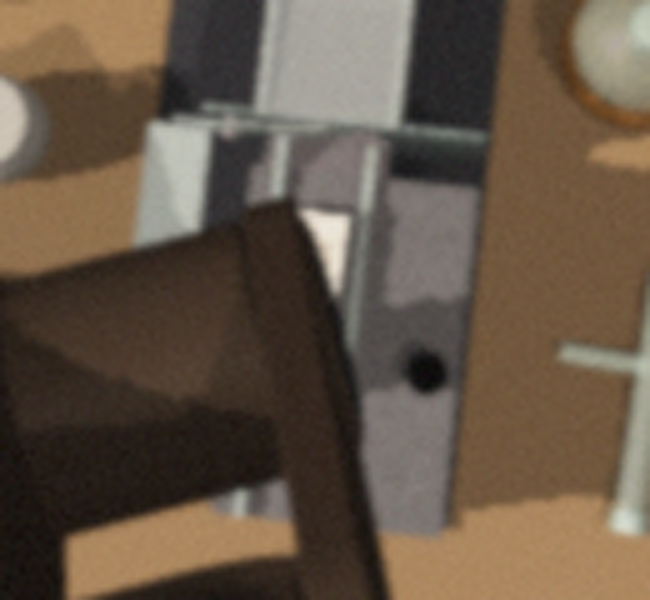

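The box has moved about 17 mm and its front edge is at (325,210) in the top view. The flap is held open, so I'll continue.

Call:
carry_out --rows '[[[0,0,0,0,0,-0.4,0.77],[0,0,0,0,0,-0.5,0.77],[0,0,0,0,0,-0.5,0.77],[0,0,0,0,0,-0.5,0.77],[0,0,0,0,0,-0.5,0.77],[0,0,0,0,0,-0.5,0.77],[0,0,0,0,0,-0.5,0.77],[0,0,0,0,0,-0.5,0.77],[0,0,0,0,0,-0.4,0.77]]]'

```text
time: 9.7
eef_pos: [505.6, 141.5, 93.2]
eef_rot: [[-0.001, -0.107, -0.994], [0.0, -0.994, 0.107], [-1.0, -0.0, 0.001]]
force: [-7.5, 0.9, 17.3]
grip_width: 65.9
```

```bash
python3 snap.py 7; python3 tip.py | head -1
```

```text
9.8 [506.19876569 141.53201941  93.22416008] [-3.85751766 -0.8898152  14.07648718] 65.61880622839016
tcp station -92.21992887053128 41.11846329896115 3.22416008466206
```

View pics/side7.png

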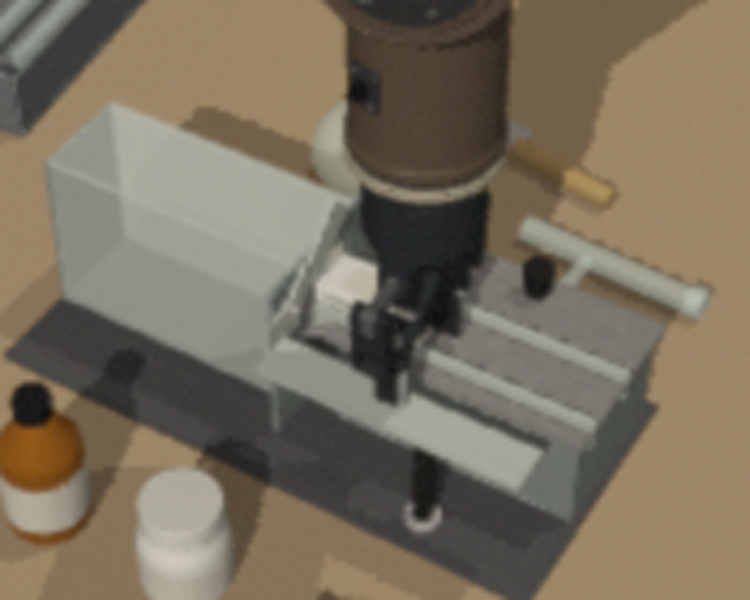

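View pics/top7.png

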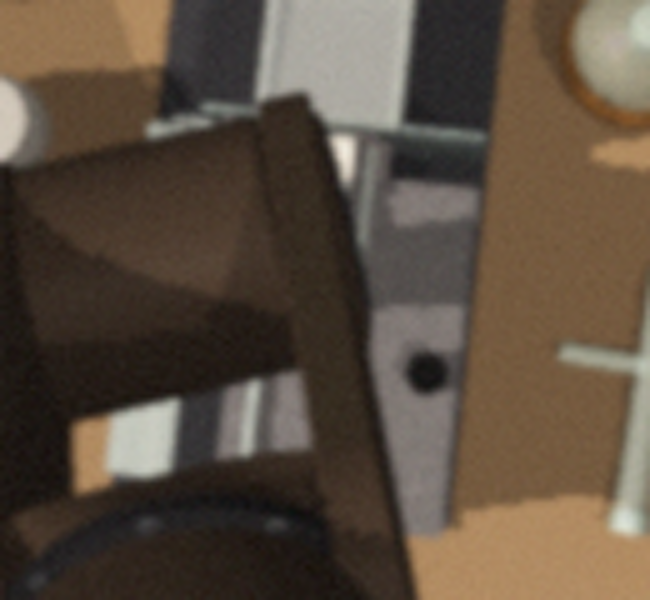

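The box is at the flap, with its front at (318,285), just before the plane. I'll go on gently and check the force.

Call:
carry_out --rows '[[[0,0,0,0,0,-0.3,0.77],[0,0,0,0,0,-0.3,0.77],[0,0,0,0,0,-0.3,0.77]]]'

```text
time: 10.18
eef_pos: [514.4, 140.6, 93.2]
eef_rot: [[-0.001, -0.107, -0.994], [0.0, -0.994, 0.107], [-1.0, -0.0, 0.001]]
force: [-7.4, 1.0, 16.6]
grip_width: 65.7
```

Call:
carry_out --rows '[[[0,0,0,0,0,-0.3,0.77],[0,0,0,0,0,-0.3,0.77],[0,0,0,0,0,-0.3,0.77],[0,0,0,0,0,-0.3,0.77]]]'

```text
time: 10.68
eef_pos: [526.4, 139.3, 93.2]
eef_rot: [[-0.001, -0.107, -0.994], [0.0, -0.994, 0.107], [-1.0, -0.0, 0.001]]
force: [-7.8, 0.8, 17.0]
grip_width: 65.9
```

```bash
python3 snap.py 8; python3 tip.py | head -1
```

```text
10.775 [526.8138881  139.27731612  93.23741765] [-5.10133261 -0.22843878 14.97940985] 65.9827246724039
tcp station -71.48191201937044 41.07826618682298 3.237417654231578
```

View pics/side8.png

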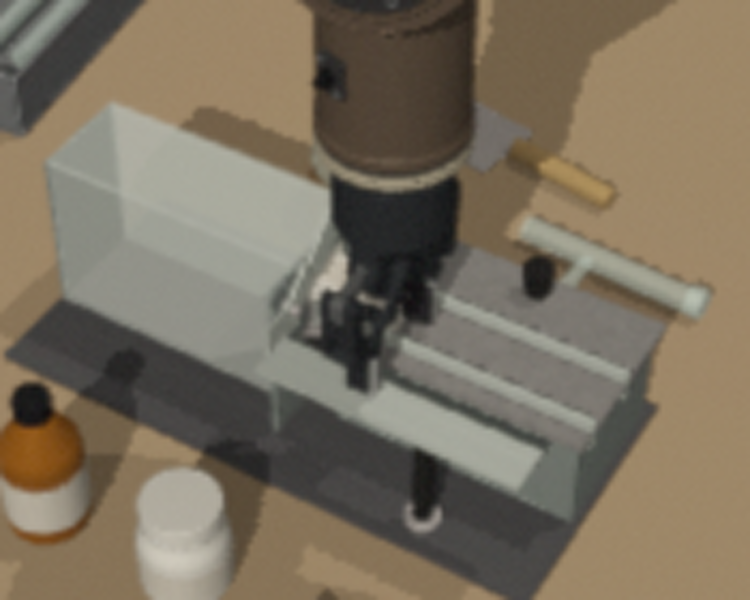

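The box is passing under the flap and its centre is close to the crest. I'll push a little further.

Call:
carry_out --rows '[[[0,0,0,0,0,-0.3,0.77],[0,0,0,0,0,-0.3,0.77],[0,0,0,0,0,-0.3,0.77],[0,0,0,0,0,-0.2,0.77],[0,0,0,0,0,0,0.77],[0,0,0,0,0,0,0.77],[0,0,0,0,0,0,0.77]]]'

```text
time: 11.65
eef_pos: [537.7, 138.1, 93.2]
eef_rot: [[-0.0, -0.107, -0.994], [0.0, -0.994, 0.107], [-1.0, -0.0, 0.0]]
force: [-3.8, 0.2, 14.7]
grip_width: 66.1
```

```bash
python3 snap.py 9; python3 tip.py | head -1
```

```text
11.75 [537.62832048 138.13787793  93.2553164 ] [-4.29485658 -0.28874607 15.50038403] 65.84713523759362
tcp station -60.6076404423011 41.10028199296142 3.2553163956675064
```

View pics/side9.png

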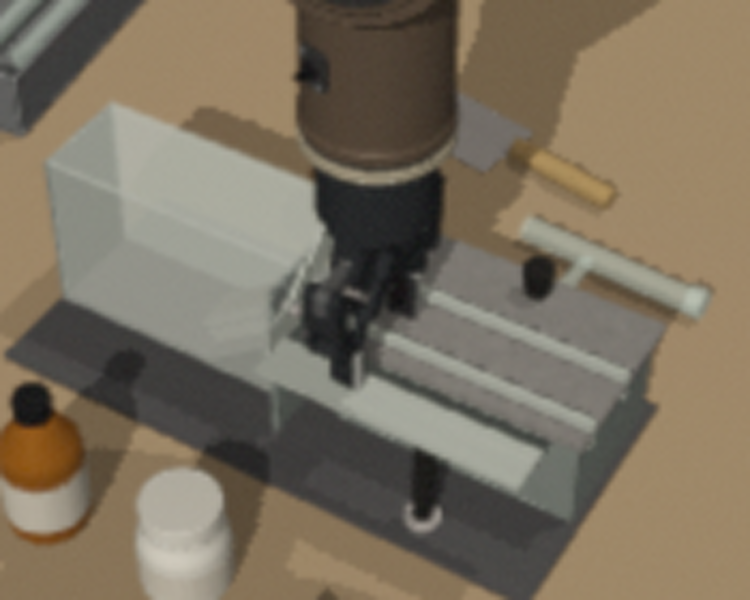

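View pics/top9.png

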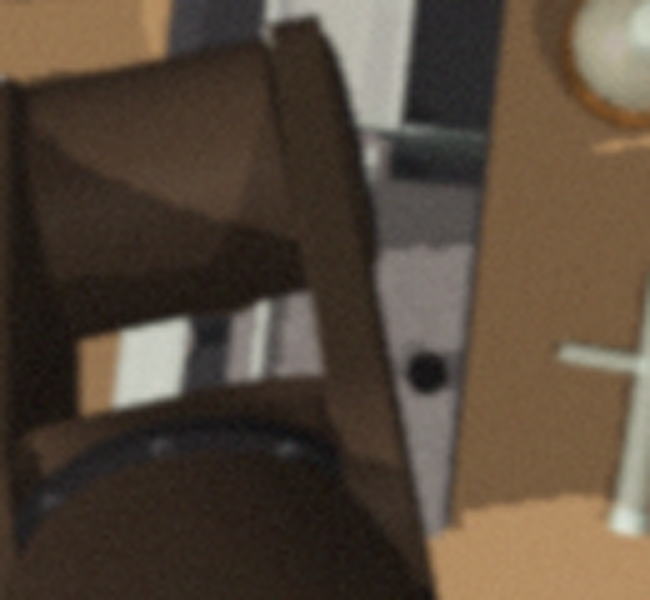

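The box seems to be down in the catch box, at about (240,325) in the side view. I'll wait briefly and look closer before releasing the flap.

Call:
carry_out --rows '[[[0,0,0,0,0,0,0.77],[0,0,0,0,0,0,0.77],[0,0,0,0,0,0,0.77]]]'

```text
time: 12.12
eef_pos: [537.7, 138.1, 93.3]
eef_rot: [[-0.0, -0.107, -0.994], [0.0, -0.994, 0.107], [-1.0, -0.0, 0.0]]
force: [-4.3, -0.8, 15.1]
grip_width: 65.8
```

```bash
python3 - <<'E'
import cv2
from cell import vision
s=vision.capture('side')[:,:,::-1]
cv2.imwrite('pics/side10.png',cv2.resize(s[165:255,170:270],(660,594),interpolation=cv2.INTER_CUBIC))
from h import *
p=(593.5,90.8,-.107)
for x in (42,80,100,120,145): print(x,((proj('side',w(p,(x,0,112)))-[170,165]+.5)*6.6-.5).round().tolist(),((proj('side',w(p,(x,0,32)))-[170,165]+.5)*6.6-.5).round().tolist())
E
```

```text
42 [[420.0, 269.0]] [[425.0, 397.0]]
80 [[347.0, 239.0]] [[355.0, 367.0]]
100 [[310.0, 224.0]] [[319.0, 352.0]]
120 [[273.0, 209.0]] [[283.0, 337.0]]
145 [[227.0, 191.0]] [[239.0, 318.0]]
```

View pics/side10.png

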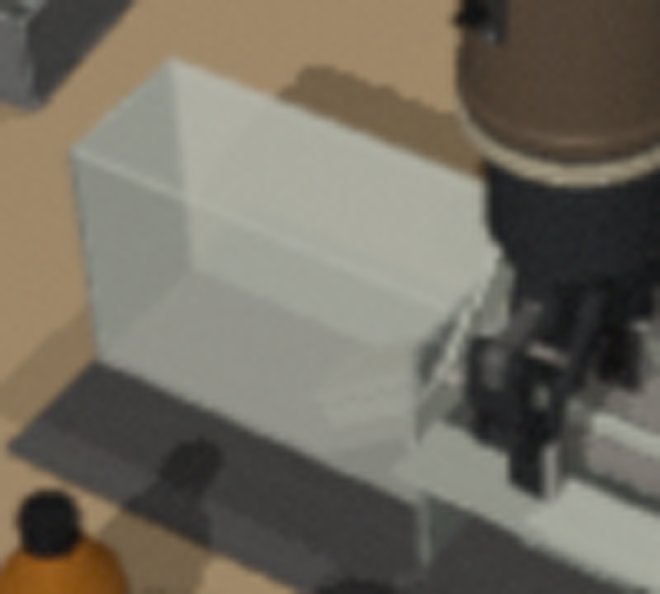

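The box rests partly on the chute foot, around (375,385), and hasn't moved since the last frame. I'll back off a little and lift to let the flap shut.

Call:
carry_out --rows '[[[0,0,0,0,0,0.5,0.77],[0,0,0,0,0,0.5,0.77],[0,0,0,-0.5,0,0.3,0.77],[0,0,0,-0.7,0,0.3,0.77],[0,0,0,-0.7,0,0.3,0.77],[0,0,0,-1,0,0.3,0.77],[0,0,0,-1.5,0,0.3,0.77],[0,0,0,-2,0,0,0.77],[0,0,0,-3,0,0,0.77],[0,0,0,-3,0,0,0.77],[0,0,0,-3,0,0,0.77]]]'

```text
time: 13.55
eef_pos: [512.7, 140.6, 248.6]
eef_rot: [[0.0, -0.107, -0.994], [0.0, -0.994, 0.107], [-1.0, -0.0, -0.0]]
force: [1.1, 0.7, 0.3]
grip_width: 65.7
```

Call:
carry_out --rows '[[[0,0,0,-2,4,3,0.77],[0,0,0,-1,5,1,0.77],[0,0,0,0,5,0,0.77],[0,0,0,0,5,0,0.77],[0,0,0,0,5,0,0.77],[0,0,0,0,5,0,0.77],[0,0,0,0,5,0,0.77],[0,0,0,0,5,0,0.77],[0,0,0,0,0,0,0.77]]]'

```text
time: 14.68
eef_pos: [431.0, -245.5, 277.4]
eef_rot: [[0.0, -0.11, -0.994], [-0.001, -0.994, 0.11], [-1.0, 0.001, -0.0]]
force: [0.6, 1.1, 0.3]
grip_width: 65.7
```

```bash
python3 - <<'E'
import cv2
from cell import vision,get_obs
s=vision.capture('side')[:,:,::-1]; t=vision.capture('top')[:,:,::-1]
cv2.imwrite('pics/side11.png',cv2.resize(s[165:265,170:300],(780,600),interpolation=cv2.INTER_CUBIC))
cv2.imwrite('pics/top11.png',cv2.resize(t[120:240,190:290],(500,600),interpolation=cv2.INTER_CUBIC))
cv2.imwrite('pics/side11f.png',cv2.resize(s,(800,600),interpolation=cv2.INTER_CUBIC))
o=get_obs(); print(o['time'],o['eef_pos'],o['force'])
E
```

```text
14.775 [ 431.20515752 -242.7736527   277.14756054] [ 0.39289387 -0.04949005  0.0632497 ]
```

View pics/side11.png

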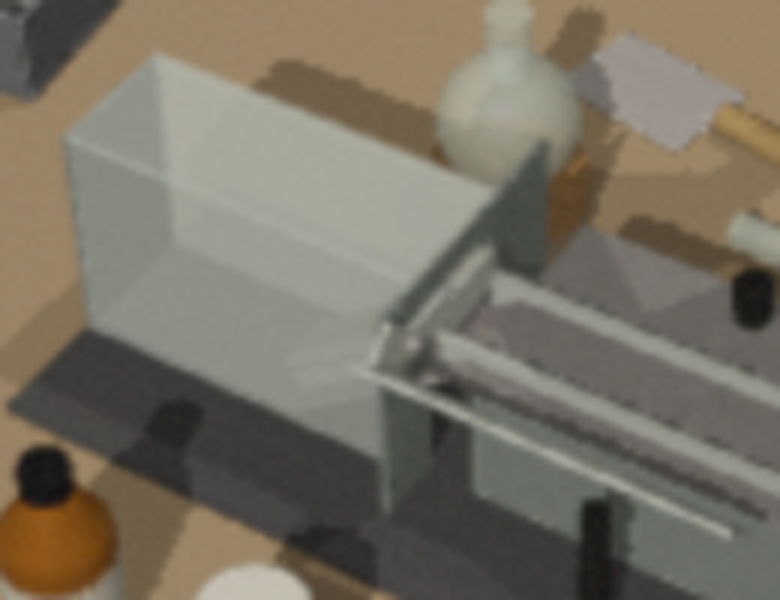

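View pics/top11.png

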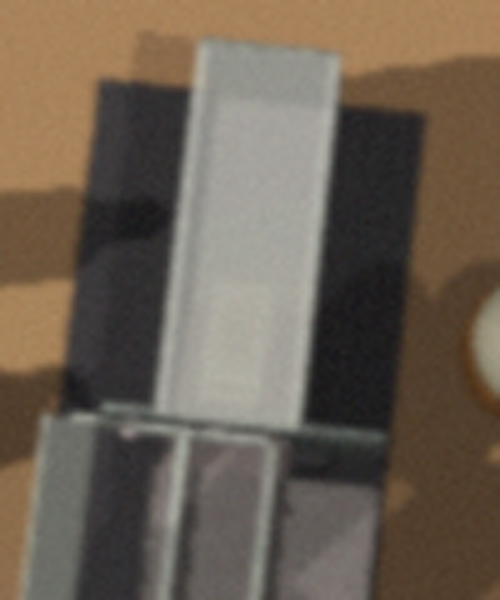

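View pics/side11f.png

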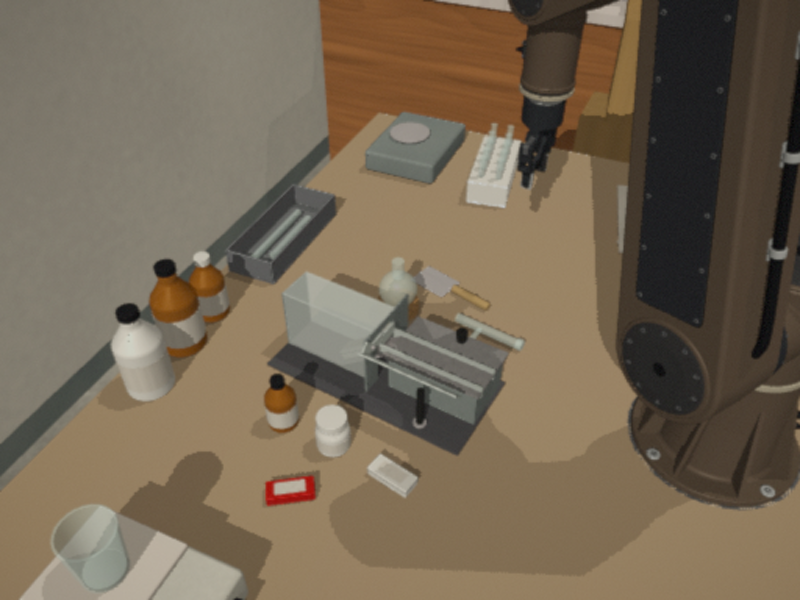

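The flap is shut, and the box shows in the top view at rows 285–398, column 235. I'll compute its station x.

```bash
python3 - <<'E'
from h import *
p=np.array((593.5,90.8,-.107))
def ray(n,u,v,z):
    c=CI[n]; f=192/np.tan(np.radians(c['fov_y']/2)); C=-c['R'].T@c['t']; d=c['R'].T@[(u-c['cx'])/f,(v-c['cy'])/f,1]
    X=C+d*(z-C[2])/d[2]; D=X[:2]-p[:2]; a,b=np.cos(p[2]),np.sin(p[2]); return (a*D[0]+b*D[1],-b*D[0]+a*D[1])
for r,zs in ((286,(20,32,50)),(342,(40,50,60)),(398,(50,65,80))):
  for z in zs: print(r,z,np.round(ray('top',190+235/5,120+r/5,z),1))
E
```

```text
286 20 [90.4  4.9]
286 32 [88.6  4.4]
286 50 [86.   3.5]
342 40 [55.3  0.9]
342 50 [54.1  0.4]
342 60 [52.8 -0. ]
398 50 [22.3 -2.6]
398 65 [20.8 -3.3]
398 80 [19.2 -3.9]
```

```bash
python3 - <<'E'
from h import *
import cv2
from cell import vision
p=(593.5,90.8,-.107)
t=vision.capture('top')[:,:,::-1]; s=vision.capture('side')[:,:,::-1]
th=np.radians(38); c,sn=np.cos(th),np.sin(th)
def wire(xc,zc,y=0):
    P=[]
    for a in(-40,40):
        for b in(-18,18):
            for h in(0,20): P.append((xc+a*c+h*sn,y+b,zc-a*sn+h*c))
    return np.array(P)
E=[(i,j) for i in range(8) for j in range(i) if bin(i^j).count('1')==1]
out=[]
for n,im,(r0,r1,c0,c1),k in(('top',t,(165,215,210,270),6),('side',s,(195,245,200,260),6)):
    g=cv2.resize(im[r0:r1,c0:c1],None,fx=k,fy=k,interpolation=cv2.INTER_CUBIC)
    g=np.clip((g.astype(float)-128)*2+100,0,255).astype(np.uint8); h=g.copy()
    q=(proj(n,w(p,wire(48.5,36.6,0)))-[c0,r0]+.5)*k
    for i,j in E: cv2.line(h,tuple(q[i].astype(int).tolist()),tuple(q[j].astype(int).tolist()),(0,0,255),1)
    out.append(np.hstack([g,h]))
cv2.imwrite('pics/wire.png',np.vstack(out))
E
```

```text
(no output)
```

View pics/wire.png

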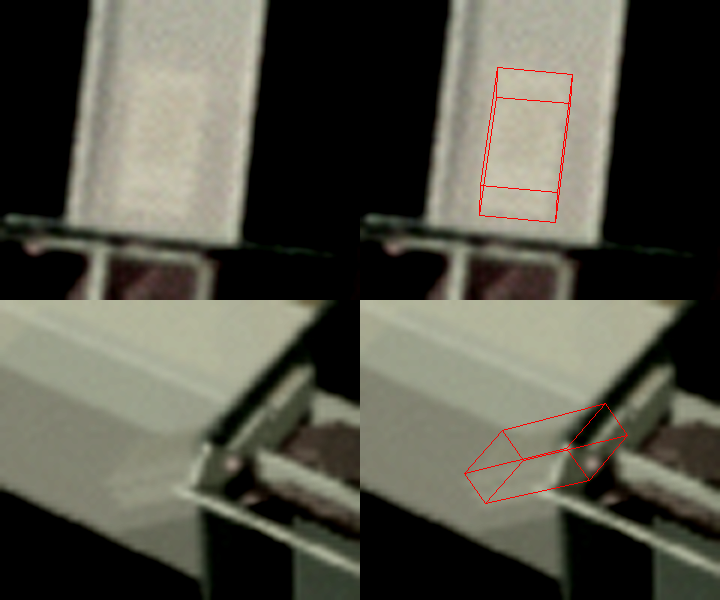

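```bash
python3 - <<'E'
from cell import arm,get_obs
o=get_obs(); print(o['time'],o['force'],abs(o['qvel']).max())
print(arm.close_job())
E
```

```text
14.875 [ 0.42983313 -0.35180553 -0.4767144 ] 0.010226112821456558
the job is handed in; nothing more can be done
None
```

I pressed the paddle to its hard stop with the left fingertip (about 14 N upward). With the right fingertip I pushed the box slowly under the open flap until it slid down the chute. Then I let go, moved clear and handed the job in at about 15 s.

- **Flap and surroundings:** the last pictures show the flap shut. The other things on the bench and station look to be where they were, but I only judged that by eye.
- **Push force:** the x force on the whole tool stayed at about 8 N or less in the readings after each push. I have no separate reading for the finger on the box, but this is well under its 20 N limit.
- **Box position:** it lies still in the catch box with its nose on the floor and its tail still on the foot of the chute. I estimate its centre about 48 mm past the flap and about 37 mm above the bench. A model drawn over both cameras fits to within a few millimetres.
- **Thin margin:** that is only about 6 mm past the required 42 mm. A rougher reading of the top view alone, less a 12 mm tilt correction, came out near 42 mm. I took the larger figure because it fits both views and the chute's geometry.
- **Robot:** the force was about zero at the end, and the robot was touching nothing.

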